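Wheel the swab caddy home behind the frosted door

TASK

Lay the wooden nail brush flat, bristles down, in the tray of the little wheeled caddy, then slide the frosted door fully clear of the empty shelf bay. Push the caddy along the counter on its wheels, without lifting it, until both front castors trail straight while it is still wholly outside the shelf, then steer it forwards into the bay so that its tray stands squarely within the outline on the bay's floor, and slide the door fully shut across it again. Leave the other things where they are.

Things in the scene. Friction and masses are not known exactly. Their poses are not given: they have to be found in the camera images.
- shelf: fixed white MDF shelf on the counter: two bays side by side, open above, in front and below (bay floor = counter). Origin on the counter, middle of the front edge; x into the bays, y sideways towards the empty bay. 316 mm wide (y), 217 deep, 75 high, boards 12. Empty bay y +6 to +146, other bay (jar and box inside) y -146 to -6, both 205 deep
- mark (a point): centre of the parking outline on the floor of the empty bay (shelf x +105, y +76 mm), axes as the shelf's. Thin dark rectangle (1 mm, no obstacle), inside 162 (x) by 118 (y) mm; the caddy's origin belongs here with its x along this x
- door (a joint): upright frosted acrylic door, 150 mm wide, 75 high, 5 thick, 10 mm in front of the shelf's front edge, on a 1 mm floor track that wheels cross freely. Value in m: 0 = covers the empty bay, 0.152 (stop) = covers the other bay, reached by sliding along the shelf's -y. About 1 N of friction; stays where left
- door_tab (a point): point on the door's upright aluminium pull tab, at the middle of the door's width, 100 mm above the counter: the tab is 20 mm wide along the sliding direction (shelf y), 14 mm thick (shelf x), reaching from the door's top edge (75 mm) up to 116 mm. Axes as the shelf's; moves with the door
- caddy: caddy, 0.3 to 0.7 kg. Origin on the counter under the middle of its tray; x forwards, y left. White tray 150 (x) by 100 mm, walls 4 thick, their top at 64 mm, tray floor at 32 mm. Wheels 10 mm radius: two fixed at x -50, y +-36; two swivel castors pivoted at x +55, y +-36, wheel 11 mm from the pivot; they come to trail within about 70 mm of forward travel. Push bar at the rear: caddy_handle
- caddy_handle (a point): middle of the caddy's level push bar: 10 mm thick steel bar along the caddy's y, 60 mm long between its posts' centres, its centre line 105 mm above the counter and 70 mm behind the caddy's origin (above the tray's rear wall). Axes as the caddy's
- castor_l (a joint): swivel of the left front castor in rad: 0 = wheel trails straight behind its pivot (straight within 0.25); positive = turned anticlockwise seen from above; stops at +-2.9
- castor_r (a joint): swivel of the right front castor, same meaning
- brush: wooden nail brush with cream bristles lying bristles down; 85 mm long (x), 36 wide (y), 28 high; origin at the middle of its underside; wooden block from 12 to 28 mm height, about 60 g. It fits the tray only lengthwise with ease
- hair_clip: bystander: steel hair clip, 70 by 14 by 12 mm, origin at the middle of its underside
- tube_holder: bystander: closed white ceramic cream tube holder, 60 mm across, 100 high, origin at the middle of its underside
- jar: bystander: open glass jar, 60 mm across, 78 high, in the other bay, origin at the middle of its underside
- denture_box: bystander: yellow plastic denture box, 82 by 78 by 47 mm high, in the other bay, origin at the middle of its underside
There are look-alikes about, which are no part of the job. There is more than one size of the brush; the one meant has the size given above.

How it is judged (in metres and radians):
On the way, in this order (a step that is already met when the one before it is completed fails the run):
1. the nail brush lies bristles down in the caddy's tray, let go (x of brush in the frame of caddy between -0.056 and 0.056 m and y of brush in the frame of caddy between -0.034 and 0.034 m and z of brush in the frame of caddy between 0.026 and 0.042 m and angle between brush's own z axis and vertical below 0.3 rad and contact force between the fingers and brush below 0.1 N), for 0.2 s.
2. the door is clear of the empty bay (value of joint door above 0.14 m), for 0.2 s.
3. the caddy, pushed along and still outside the shelf, has both castors trailing straight (value of joint castor_l between -0.25 and 0.25 rad and value of joint castor_r between -0.25 and 0.25 rad and distance of caddy from where it was at the start of the episode above 0.03 m and x of caddy in the frame of shelf below -0.09 m), for 0.05 s.
4. the caddy stands in the bay within the outline (x of caddy in the frame of mark between -0.015 and 0.015 m and y of caddy in the frame of mark between -0.015 and 0.015 m and x of caddy_handle in the frame of mark below -0.03 m and angle between the x axis of caddy and the x axis of mark, either way round below 0.14 rad and height (world z) of caddy below 0.005 m and linear speed of caddy below 0.02 m/s), for 0.2 s.
At the end, for the whole second after the job is handed in: The brush lies bristles down in the tray; the caddy stands on its wheels in the bay, its origin within 15 mm of the mark along and across, pointing into the bay within 0.14 rad, castors within 0.25 rad of straight; the door is shut to within 12 mm; nothing moves or is held (all of step 4 and x of brush in the frame of caddy between -0.056 and 0.056 m and y of brush in the frame of caddy between -0.034 and 0.034 m and z of brush in the frame of caddy between 0.026 and 0.042 m and angle between brush's own z axis and vertical below 0.3 rad and value of joint castor_l between -0.25 and 0.25 rad and value of joint castor_r between -0.25 and 0.25 rad and value of joint door below 0.012 m); the robot touches nothing.
It fails at once if the caddy is lifted off its wheels or tipped (height (world z) of caddy above 0.012 m or angle between caddy's own z axis and vertical above 0.2 rad).
It fails at once if a bystander is shifted by more than 30 mm or knocked over (distance of any of hair_clip, tube_holder, jar, denture_box from where it was at the start of the episode above 0.03 m or angle between any of hair_clip, tube_holder, jar, denture_box's own z axis and vertical above 0.5 rad).
It also fails if it takes over 72 s, if anything falls off the work surface, if the arm or the gripper's body presses on something with over 40 N, if the wrist force passes 120 N, or if a joint passes its speed limit or range.

ROBOT

A 6-joint arm with a two-finger parallel gripper is mounted at the origin on the work surface. World frame = base frame: x ahead of the robot, y to its left, z up, the work surface at z = 0. Lengths are in mm, angles in rad, forces in N, time in s.
With the tool pointing down it reaches from about 275 to 1000 mm from the base axis. Payload 8.4 kg.
Tool frame: the origin (TCP) lies on the mounting face of the last link; the fingertips stand 173 mm ahead of it and the grasp point (between the pads) lies 155 mm ahead of it; z points along the fingers, y is the line along which they close (so a half turn about z gives the same grasp; the last joint's range is limited). The gripper opens to 85 mm and grips with 20 to 120 N. Pads are 22 mm wide; open, the fingers measure 114 mm over their backs; the gripper's body (76 mm by 85 mm) begins 54 mm behind the grasp point. The pads swing forward as they close: fully open they stand 13 mm farther back than shut.
Start: joints at [-1.211, 0.353, 1.633, -0, 1.155, -0.002], TCP at [221.223, -584.542, 404.681] pointing down, gripper open.
Joint ranges: [-2.63, 2.63], [-0.92, 2.1], [0.06, 2.66], [-1.3, 4.44], [0, 2.69], [-3.02, 3.02]. Speed limits (rad/s): [2.22, 2.22, 2.79, 3.14, 3.14, 3.14].

INTERFACE

Orientations are given as [roll, pitch, yaw] about the fixed x, y, z axes, in that order (R = Rz(yaw) Ry(pitch) Rx(roll)).
In Python, from rig import r gives the robot as it stands.
- The arm moves only by the tool apply_moves, never from a script. Its argument "deltas" is a list of rows, each an object with "claw": the gripper command: -1 is fully open, 1 is shut, values between are in proportion; "delta_pos": the shift along the tool's x, y, z in cm, a list of three; "yaw": the turn about the tool's z in rad. In form: [{"claw": claw, "delta_pos": [tx, ty, tz], "yaw": yaw}, ...]. A call has 1 to 8 rows; each row shifts and turns the commanded pose from where the row before left it, along the tool's axes as they then stand; what a row does not reach is not made up. A row lasts 1/8 s, in which the tool goes at most 62.5 mm and 10.7 degrees, less where a joint would pass 70% of its speed; a pose out of reach is approached as far as the arm can. A call with a gripper value outside its range is refused whole. The fingers move at their own pace and stop on an object; "grip_force" is the grip in N (left out, the last holds). Time passes only in rows, so rows that do not move let the fingers close. It gives the time, the measured TCP pose, the force, the opening and the grip force at its end, in the units of the state.
- r.sense(): the state, without advancing time (a new reading comes with each control period).
- r.grab_frame(name): name is "scene" or "top" or "wrist"; returns a dict with "img" (384x512x3 uint8, blue, green, red), "z_map" (384x512 float32, mm along the optical axis (not along the pixel's ray), 0 where there is no reading), "fx", "fy", "cx", "cy" (pixels), "eye" and "rotation" of the camera in the world; the wrist camera has in their place "T_tool_cam" (4x4, takes a point from camera to tool coordinates, whose origin is the TCP and whose axes are the flange's). Camera axes: x right, y up, looking along -z (the intrinsics and any distortion apply to the point x, -y, -z); pixel columns grow to the right and rows downward; lengths in mm; the calibration is good to about 2 mm. The wrist camera is an equidistant fisheye: a pixel r from the principal point sees the ray r / f radians off the axis. A picture is of the moment at which its call begins: read the wrist's pose just before it.
- r.sign_off(): hands the job in; it is judged then, once.
The state is a dict: "clock": time; "qpos": joint angles; "qvel": joint speeds; "joint_efforts": joint torques, N m; "eef_pos": TCP position; "tcp_rot": TCP orientation; "contact_force": force on the tool from outside, world axes, zero at the start; "wrist_torque": the same for the moment, N m; "opening": opening from 0.0 (shut) to 1.0 (fully open); "grasp_force": force on a finger pad.
Only numpy, scipy, OpenCV 4.12 (cv2) and the standard library are available. Lean on these libraries where they do the work, as an engineer would, in place of code of your own. Each camera call takes 0.05 s, during which the arm holds its last target. There are 200 camera calls.

## Working session

There is one attempt and no reset: what is moved stays moved. The work goes in short steps, Python scripts to look and compute and a tool call to move; the robot and the scene stay as the last step left them, time stands still between calls to the robot, and variables do not carry over. Pictures are saved under pics/ and viewed, at most 10 in all, crops included, and the job is handed in when it is done.

Besides the shell and the picture viewer there is one more tool, called as a command line: name --argument value ..., lists and objects as JSON in quotes. apply_moves: Moves the arm, as the interface text tells. Its arguments: {"type":"object","properties":{"deltas":{"type":"array"},"grip_force":{"type":"number"}},"required":["deltas"]}

```bash
ls; mkdir -p pics; cat > h.py <<'E'
import numpy as np, cv2
from rig import r
from scipy.spatial.transform import Rotation as Ro
def world(f):
    """per-pixel world coords for static cams"""
    z=f["z_map"]; v,u=np.mgrid[:z.shape[0],:z.shape[1]]
    p=np.stack([(u-f["cx"])/f["fx"]*z,-(v-f["cy"])/f["fy"]*z,-z],-1)
    w=p@np.array(f["rotation"]).T+np.array(f["eye"]); w[z==0]=np.nan
    return w
E
python3 - <<'E'
from h import *
s=r.sense(); print(s)
for n in("scene","top"):
    f=r.grab_frame(n); np.savez("pics/"+n,**f); cv2.imwrite(f"pics/{n}0.png",f["img"]); print(n,{k:f[k] for k in f if k not in("img","z_map")})
E
```

```text
pics
{'clock': 0.0, 'qpos': array([-1.21142107e+00,  3.53659596e-01,  1.63413947e+00, -1.97630438e-05,
        1.15520076e+00, -2.40279811e-03]), 'qvel': array([ 0.00026374,  0.00032343, -0.00217103, -0.00082045, -0.00076591,
       -0.00070245]), 'joint_efforts': array([-1.13382572e-03, -6.05248690e+01, -3.42065763e+01, -1.96760498e-04,
        9.27662681e-03,  7.46034999e-06]), 'eef_pos': array([ 221.12347179, -584.32354949,  403.95207713]), 'tcp_rot': array([-3.14018543e+00,  1.46882694e-05,  3.61786059e-01]), 'contact_force': array([0.06091955, 0.48281344, 0.15164202]), 'wrist_torque': array([-0.03608599, -0.00928333,  0.02768177]), 'grasp_force': 0.0, 'opening': 1.0003254019845413}
scene {'fx': 362.99209661871544, 'fy': 362.99209661871544, 'cx': 251.65805284608544, 'cy': 196.62616905208006, 'eye': array([1537.33871084,  -10.21734083,  932.49822014]), 'rotation': array([0.86976485, 0.00442971, 1.61543597])}
top {'fx': 435.5297912084581, 'fy': 435.5297912084581, 'cx': 254.39885563662293, 'cy': 191.94382701366123, 'eye': array([ 296.78831522,  -55.47438641, 1269.90120216]), 'rotation': array([ 2.00776210e-01, -1.47793020e-03, -1.54162301e+00])}
```

```bash
sed -i 's/np.array(f\["rotation"\]).T/Ro.from_euler("xyz",f["rotation"]).as_matrix().T/' h.py
python3 - <<'E'
from h import *
for n in("scene","top"):
    f=np.load(f"pics/{n}.npz"); w=world(f)
    print(n,[np.round(w[v,u]) for v,u in((200,250),(300,100),(300,400),(100,250))])
f=np.load("pics/top.npz"); cv2.imwrite("pics/top0b.png",cv2.resize(f["img"],(800,600)))
E
```

```text
scene [array([453., -69.,  -1.]), array([ 930., -495.,    0.]), array([892., 398.,  -0.]), array([-1558.,  -170.,  -530.])]
top [array([530., -38.,   2.]), array([230., 378.,  -0.]), array([ 255., -471.,    2.]), array([847., -28.,  -2.])]
```

View pics/top0b.png

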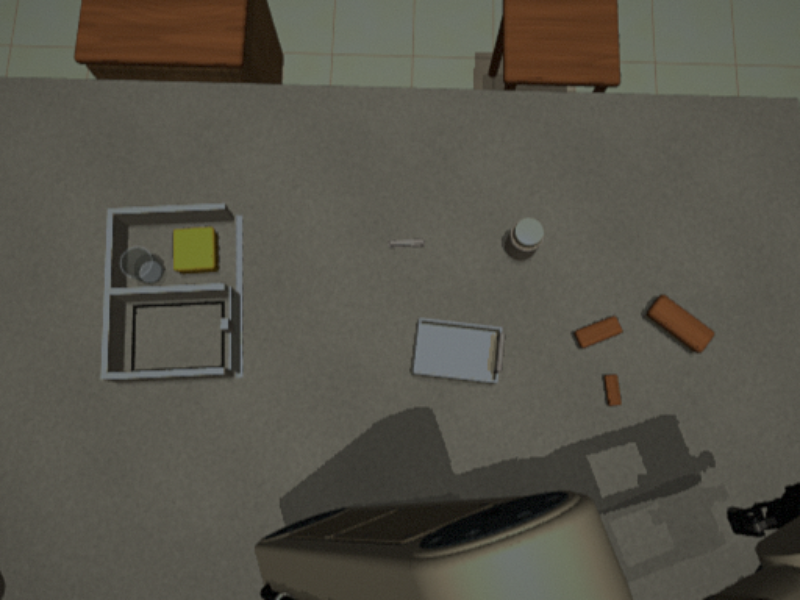

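View pics/scene0.png

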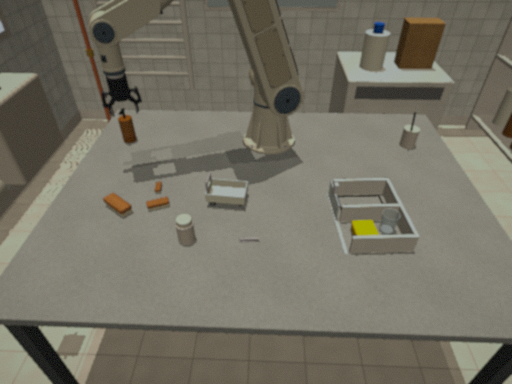

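Top view (800x600): brush-like items at (598,332), (680,323) and (612,390). The caddy is at (458,351) with its bar to the right, shelf at (172,292) with the door tab at (225,324), clip at (406,243), tube holder at (526,235). I'll measure the sizes to choose.

```bash
python3 - <<'E'
from h import *
f=np.load("pics/top.npz"); w=world(f); im=f["img"].astype(int)
def rect(m,name):
    p=w[m]; p=p[~np.isnan(p).any(1)]
    (c,s,a)=cv2.minAreaRect(p[:,:2].astype(np.float32)); b=cv2.boxPoints((c,s,a))
    print(name,len(p),"c",np.round(c,1),"size",np.round(s,1),"ang",round(a,1),"z",np.round(np.percentile(p[:,2],[5,50,95]),1)); print(np.round(b).tolist())
V,U=np.mgrid[:384,:512]
def box(u,v,du,dv): return (abs(U-u*.64)<du)&(abs(V-v*.64)<dv)
z=w[...,2]
red=(im[...,2]-im[...,0]>50)
n,l,st,ce=cv2.connectedComponentsWithStats(red.astype(np.uint8))
for i in range(1,n):
    if 40<st[i,4]<3000 and ce[i,1]>150: rect((l==i)&(z>15),f"red {ce[i]}")
cb=box(458,351,38,30)
rect(cb&(z>55)&(z<75),"caddy rim"); rect(cb&(z>90),"handle"); rect(cb&(z>20)&(z<45),"tray floor")
sb=box(172,292,55,65)
rect(sb&(z>65)&(z<84),"shelf top"); rect(sb&(z>95),"tab")
rect(box(406,243,15,8)&(z>6),"clip"); rect(box(526,235,14,18)&(z>85),"tube")
E
```

```text
red [123.75105485 159.18002813] 710 c [633.6 334. ] size [80.2 78.7] ang 6.2 z [41.7 46.5 50.8]
[[589.0, 369.0], [598.0, 291.0], [678.0, 299.0], [669.0, 377.0]]
red [436.135      206.51333333] 598 c [ 520.2 -571.3] size [115.9  45.7] ang 51.4 z [36.4 40.2 44.2]
[[466.0, -602.0], [502.0, -631.0], [574.0, -540.0], [539.0, -512.0]]
red [382.88628763 211.96655518] 298 c [ 501.8 -422.5] size [31.2 80. ] ang 23.3 z [24.2 28.2 32.1]
[[472.0, -392.0], [503.0, -465.0], [532.0, -453.0], [500.0, -380.0]]
red [391.98496241 249.09022556] 125 c [ 396.5 -447. ] size [52.4 20.2] ang 6.4 z [16.  19.5 23.5]
[[369.0, -440.0], [372.0, -460.0], [424.0, -454.0], [421.0, -434.0]]
caddy rim 270 c [ 456.7 -159.5] size [150.1 101.2] ang 85.2 z [57.3 63.5 68.3]
[[400.0, -230.0], [501.0, -239.0], [513.0, -89.0], [413.0, -80.0]]
handle 97 c [ 449.5 -229.1] size [ 9.9 67.9] ang 84.9 z [104.  108.8 112.4]
[[415.0, -231.0], [483.0, -237.0], [484.0, -227.0], [416.0, -221.0]]
tray floor 1613 c [ 455.  -158.4] size [148.2  97.2] ang 85.0 z [28.2 32.2 36.6]
[[400.0, -228.0], [497.0, -236.0], [510.0, -89.0], [413.0, -80.0]]
shelf top 1933 c [551.5 363.1] size [318.2 236.3] ang 4.3 z [67.7 74.2 78.6]
[[384.0, 469.0], [402.0, 233.0], [719.0, 257.0], [701.0, 493.0]]
tab 57 c [483.  247.1] size [20.7 14.8] ang 8.4 z [ 98.7 115.2 118.7]
[[472.0, 253.0], [474.0, 238.0], [494.0, 241.0], [492.0, 256.0]]
clip 77 c [664.8 -61.2] size [62. 33.] ang 78.6 z [ 7.  11.9 14.7]
[[642.0, -88.0], [675.0, -95.0], [687.0, -34.0], [655.0, -28.0]]
tube 279 c [ 669.7 -281.5] size [50.1 51.2] ang 40.6 z [ 92.6  98.7 102.8]
[[634.0, -278.0], [667.0, -317.0], [705.0, -285.0], [672.0, -246.0]]
```

I choose the brush at (598,332): its measured length of about 85 mm and top height of 28 mm match the description. The others are about 118 mm with a 40 mm top, and about 55 mm with a 19 mm top.

```bash
cat > plan.py <<'E'
from h import *
import json
def plan(p0,yaw0,p1,yaw1,n,prof=None):
    """n rows from TCP p0/yaw0 to p1/yaw1 (world, mm); shift taken in frame at row start"""
    p0,p1=np.array(p0,float),np.array(p1,float); d=(yaw1-yaw0)
    t=np.linspace(0,1,n+1) if prof is None else np.array(prof)
    return path([(p0+(p1-p0)*a,yaw0+d*a) for a in t])
def path(P):
    out=[]
    for (a,ya),(b,yb) in zip(P,P[1:]):
        D=Ro.from_euler("xyz",[np.pi,0,ya]).as_matrix().T@(np.array(b)-np.array(a))/10
        out.append((np.round(D,2).tolist(),round(ya-yb,3)))
    for o in out: print(o)
    return out
E
python3 - <<'E'
from plan import *
s=r.sense(); plan(s["eef_pos"],s["tcp_rot"][2],[502,-422.5,330],1.973,10)
E
```

```text
([3.2, -0.52, 0.74], np.float64(-0.161))
([3.24, 0.0, 0.74], np.float64(-0.161))
([3.2, 0.52, 0.74], np.float64(-0.161))
([3.07, 1.03, 0.74], np.float64(-0.161))
([2.87, 1.51, 0.74], np.float64(-0.161))
([2.59, 1.95, 0.74], np.float64(-0.161))
([2.24, 2.34, 0.74], np.float64(-0.161))
([1.84, 2.67, 0.74], np.float64(-0.161))
([1.39, 2.93, 0.74], np.float64(-0.161))
([0.9, 3.11, 0.74], np.float64(-0.161))
```

apply_moves --deltas '[{"claw":-1,"delta_pos":[3.2,-0.5,0.74],"yaw":-0.161},{"claw":-1,"delta_pos":[3.24,0,0.74],"yaw":-0.161},{"claw":-1,"delta_pos":[3.2,0.5,0.74],"yaw":-0.161},{"claw":-1,"delta_pos":[3.07,1.03,0.74],"yaw":-0.161},{"claw":-1,"delta_pos":[2.87,1.5,0.74],"yaw":-0.161},{"claw":-1,"delta_pos":[2.6,1.95,0.74],"yaw":-0.161},{"claw":-1,"delta_pos":[2.24,2.34,0.74],"yaw":-0.161},{"claw":-1,"delta_pos":[1.84,2.67,0.74],"yaw":-0.161}]'

```text
clock: 1.1
eef_pos: [446.7, -454.5, 344.9]
tcp_rot: [-3.141, -0.001, 1.655]
contact_force: [0.5, -0.9, -0.3]
opening: 1.0
grasp_force: 0.0
```

apply_moves --deltas '[{"claw":-1,"delta_pos":[1.4,2.93,0.74],"yaw":-0.161},{"claw":-1,"delta_pos":[0.9,3.1,0.74],"yaw":-0.161},{"claw":-1,"delta_pos":[0,0,0],"yaw":0},{"claw":-1,"delta_pos":[0,0,0],"yaw":0}]'

```text
clock: 1.6
eef_pos: [501.6, -422.9, 330.4]
tcp_rot: [-3.141, -0.001, 1.97]
contact_force: [0.9, -0.6, 0.4]
opening: 0.997
grasp_force: 0.0
```

```bash
cat >> h.py <<'E'
def wristworld(f,s):
    """per-pixel world coords for the fisheye wrist cam"""
    z=f["z_map"]; v,u=np.mgrid[:z.shape[0],:z.shape[1]]
    a=(u-f["cx"])/f["fx"]; b=(v-f["cy"])/f["fy"]; th=np.hypot(a,b)+1e-9
    k=np.tan(th)/th
    p=np.stack([a*k*z,-b*k*z,-z,np.ones_like(z)],-1)@np.array(f["T_tool_cam"]).T
    w=p[...,:3]@Ro.from_euler("xyz",s["tcp_rot"]).as_matrix().T+s["eef_pos"]; w[z==0]=np.nan
    return w
E
python3 - <<'E'
from h import *
s=r.sense(); f=r.grab_frame("wrist"); np.savez("pics/w1",**f); cv2.imwrite("pics/w1.png",f["img"])
print(s["eef_pos"],s["tcp_rot"],s["clock"],f["T_tool_cam"])
w=wristworld(f,s); im=f["img"].astype(int); z=w[...,2]
n,l,st,ce=cv2.connectedComponentsWithStats((im[...,2]-im[...,0]>40).astype(np.uint8))
for i in range(1,n):
    if st[i,4]>100:
        p=w[(l==i)&(z>15)&(z<50)]
        if len(p)>50: c,sz,a=cv2.minAreaRect(p[:,:2].astype(np.float32)); print(ce[i],np.round(c,1),np.round(sz,1),round(a,1),np.median(p[:,2]))
E
```

```text
[ 501.63466878 -422.87191496  330.39493672] [-3.14097091e+00 -5.85607395e-04  1.97029872e+00] 1.6 [[ 2.85098319e-05  9.56390277e-01  2.92091830e-01  7.51666711e+01]
 [ 9.99999867e-01  1.23291770e-04 -5.01297410e-04  2.74688804e-01]
 [-5.15448488e-04  2.92091805e-01 -9.56390146e-01  3.03243621e+01]
 [ 0.00000000e+00  0.00000000e+00  0.00000000e+00  1.00000000e+00]]
[251.88648649 182.19243243] [ 502.5 -421. ] [33.8 82.5] 23.3 28.255869530638734
[146.58201058 164.38183422] [ 397.2 -446.1] [55.6 23.3] 6.7 19.03326208034332
[219.0284041  306.02693997] [ 521.2 -569.2] [118.4  49.7] 51.6 39.874902067784774
```

View pics/w1.png

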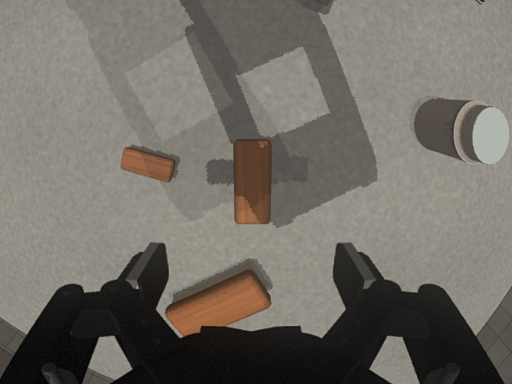

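The close view confirms the choice: the 84x36 mm brush is at (252,182), aligned between the fingers, and the larger and smaller ones are clear of them. Descending to grasp.

apply_moves --deltas '[{"claw":-1,"delta_pos":[0.1,0,4.0],"yaw":0},{"claw":-1,"delta_pos":[0,0,5.0],"yaw":0},{"claw":-1,"delta_pos":[0,0,4.0],"yaw":0},{"claw":-1,"delta_pos":[0,0,2.4],"yaw":0},{"claw":0.5,"delta_pos":[0,0,0],"yaw":0},{"claw":0.5,"delta_pos":[0,0,0],"yaw":0},{"claw":0.5,"delta_pos":[0,0,0],"yaw":0},{"claw":0.5,"delta_pos":[0,0,0],"yaw":0}]' --grip_force 25

```text
clock: 2.65
eef_pos: [502.0, -422.5, 178.5]
tcp_rot: [3.141, 0.003, 1.972]
contact_force: [-1.4, -0.9, 6.8]
opening: 0.42
grasp_force: 26.3
```

```bash
python3 - <<'E'
from plan import *
plan([502.4,-421.5,296],1.97,[456.5,-159.5,296],1.484,6)
E
```

```text
([4.32, 0.99, 0.0], np.float64(0.081))
([4.39, 0.64, 0.0], np.float64(0.081))
([4.42, 0.28, 0.0], np.float64(0.081))
([4.43, -0.08, -0.0], np.float64(0.081))
([4.41, -0.43, -0.0], np.float64(0.081))
([4.36, -0.79, -0.0], np.float64(0.081))
```

apply_moves --deltas '[{"claw":0.5,"delta_pos":[0,0,-4.0],"yaw":0},{"claw":0.5,"delta_pos":[0,0,-5.0],"yaw":0},{"claw":0.5,"delta_pos":[4.45,1.0,-5.0],"yaw":0.081},{"claw":0.5,"delta_pos":[4.52,0.65,0],"yaw":0.081},{"claw":0.5,"delta_pos":[4.55,0.3,0],"yaw":0.081},{"claw":0.5,"delta_pos":[4.56,-0.1,0],"yaw":0.081},{"claw":0.5,"delta_pos":[4.54,-0.45,0],"yaw":0.081},{"claw":0.5,"delta_pos":[4.5,-0.8,0],"yaw":0.081}]'

```text
clock: 3.65
eef_pos: [453.8, -154.4, 313.5]
tcp_rot: [3.14, 0.0, 1.483]
contact_force: [1.0, 0.7, -0.2]
opening: 0.419
grasp_force: 25.4
```

apply_moves --deltas '[{"claw":0.5,"delta_pos":[0,0,0],"yaw":0},{"claw":0.5,"delta_pos":[0,0,0],"yaw":0}]'

```text
clock: 3.9
eef_pos: [454.6, -155.9, 313.5]
tcp_rot: [3.14, 0.001, 1.487]
contact_force: [0.2, 0.4, -0.1]
opening: 0.412
grasp_force: 25.4
```

```bash
python3 - <<'E'
from plan import *
s=r.sense(); p=s["eef_pos"]; f=r.grab_frame("wrist"); cv2.imwrite("pics/w2.png",f["img"])
print(s["eef_pos"],s["tcp_rot"],s["opening"],s["clock"])
w=wristworld(f,s); z=w[...,2]; xy=w[...,:2]
near=(np.hypot(xy[...,0]-456.5,xy[...,1]+159.5)<110)
for lo,hi in((55,72),(20,45)):
    q=w[near&(z>lo)&(z<hi)]
    if len(q)>30: print(lo,len(q),cv2.minAreaRect(q[:,:2].astype(np.float32)),q[:,2].mean())
E
```

```text
[ 454.57083098 -155.91953362  313.51474451] [3.13999610e+00 6.01714885e-04 1.48726952e+00] 0.4124633237308043 3.9
55 2655 ((457.7712097167969, -137.43194580078125), (110.05460357666016, 100.72509765625), 84.89554595947266) 63.250090379968356
20 8692 ((457.2112121582031, -142.28948974609375), (120.20663452148438, 93.38227844238281), 84.55157470703125) 32.808287111978416
```

View pics/w2.png

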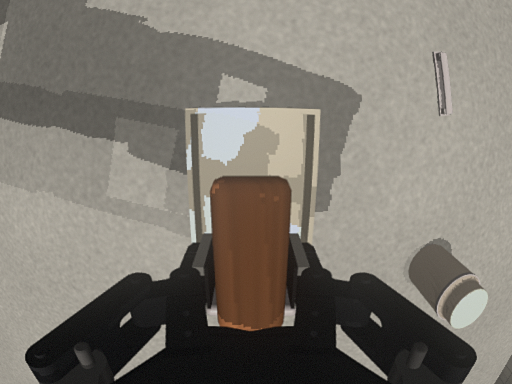

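The picture shows the brush held lengthwise between the pads at (250,250), over the tray, with the tray walls at columns 192 and 312. Lowering.

apply_moves --deltas '[{"claw":0.5,"delta_pos":[0.3,0.15,4.0],"yaw":0},{"claw":0.5,"delta_pos":[0,0,4.0],"yaw":0},{"claw":0.5,"delta_pos":[0,0,1.5],"yaw":0},{"claw":0.5,"delta_pos":[0,0,0.5],"yaw":0},{"claw":0.5,"delta_pos":[0,0,0],"yaw":0},{"claw":0.5,"delta_pos":[0,0,0],"yaw":0}]'

```text
clock: 4.7
eef_pos: [456.5, -153.2, 213.9]
tcp_rot: [3.14, 0.0, 1.486]
contact_force: [-0.7, 0.1, 0.1]
opening: 0.419
grasp_force: 25.4
```

apply_moves --deltas '[{"claw":0.5,"delta_pos":[0,0,0.25],"yaw":0},{"claw":0.5,"delta_pos":[0,0,0],"yaw":0},{"claw":0.0,"delta_pos":[0,0,0],"yaw":0},{"claw":-0.2,"delta_pos":[0,0,0],"yaw":0},{"claw":-0.2,"delta_pos":[0,0,0],"yaw":0},{"claw":-0.2,"delta_pos":[0,0,0],"yaw":0}]'

```text
clock: 5.45
eef_pos: [455.9, -152.9, 210.4]
tcp_rot: [-3.142, -0.0, 1.486]
contact_force: [-0.6, -0.4, 0.1]
opening: 0.596
grasp_force: 0.0
```

```bash
python3 - <<'E'
from plan import *
plan([456.5,-153.2,331],1.486,[484,190,275],1.646,8)
E
```

```text
([4.3, -0.02, 0.7], np.float64(-0.02))
([4.3, 0.07, 0.7], np.float64(-0.02))
([4.3, 0.15, 0.7], np.float64(-0.02))
([4.3, 0.24, 0.7], np.float64(-0.02))
([4.29, 0.32, 0.7], np.float64(-0.02))
([4.28, 0.41, 0.7], np.float64(-0.02))
([4.28, 0.49, 0.7], np.float64(-0.02))
([4.26, 0.58, 0.7], np.float64(-0.02))
```

apply_moves --deltas '[{"claw":-0.2,"delta_pos":[0,0,-4],"yaw":0},{"claw":-0.2,"delta_pos":[0,0,-5],"yaw":0},{"claw":-0.2,"delta_pos":[0,0,-3],"yaw":0},{"claw":-0.2,"delta_pos":[4.5,0.1,0],"yaw":-0.032},{"claw":-0.2,"delta_pos":[5.5,0.1,0],"yaw":-0.032},{"claw":-0.2,"delta_pos":[6,0.2,0],"yaw":-0.032},{"claw":-0.2,"delta_pos":[6,0.4,0],"yaw":-0.032},{"claw":-0.2,"delta_pos":[6,0.5,0],"yaw":-0.032}]'

```text
clock: 6.45
eef_pos: [473.5, 128.8, 330.5]
tcp_rot: [3.141, -0.0, 1.647]
contact_force: [1.0, -0.5, 0.8]
opening: 0.596
grasp_force: 0.0
```

apply_moves --deltas '[{"claw":-0.2,"delta_pos":[4,0.5,0],"yaw":0},{"claw":-0.2,"delta_pos":[2,0.3,0],"yaw":0},{"claw":-0.2,"delta_pos":[0,0,0],"yaw":0},{"claw":-0.2,"delta_pos":[0,0,0],"yaw":0}]'

```text
clock: 6.95
eef_pos: [477.0, 186.3, 330.1]
tcp_rot: [-3.141, 0.001, 1.645]
contact_force: [0.4, 0.4, 0.2]
opening: 0.601
grasp_force: 0.0
```

```bash
python3 - <<'E'
from plan import *
s=r.sense(); f=r.grab_frame("wrist"); np.savez("pics/w3",**f); np.save("pics/w3s",s,allow_pickle=True); cv2.imwrite("pics/w3.png",f["img"])
print(s["eef_pos"],s["tcp_rot"],s["opening"],s["clock"])
w=wristworld(f,s); z=w[...,2]; xy=w[...,:2]
q=w[(z>100)&(z<125)&(np.hypot(xy[...,0]-483,xy[...,1]-247)<40)]; print("tab",len(q),cv2.minAreaRect(q[:,:2].astype(np.float32)))
q=w[(z>70)&(z<79)&(xy[...,1]>200)]; print("shelf",len(q),cv2.minAreaRect(q[:,:2].astype(np.float32)))
g=f["img"].max(-1)
m=(abs(z)<6)&(g<60)&(xy[...,0]>400)&(xy[...,0]<550)&(xy[...,1]>265)&(xy[...,1]<450)
print(m.sum(),cv2.minAreaRect(xy[m].astype(np.float32)))
f=r.grab_frame("top"); w=world(f); z=w[...,2]; im=f["img"].astype(int)
m=(im[...,2]-im[...,0]>50)&(z>40)&(z<75)&(np.hypot(w[...,0]-456,w[...,1]+155)<90); print("brush",m.sum(),cv2.minAreaRect(w[m][:,:2].astype(np.float32)),np.median(z[m]))
m=(z>55)&(z<72)&(np.hypot(w[...,0]-456,w[...,1]+155)<110)&(im[...,2]-im[...,0]<50); print("caddy",m.sum(),cv2.minAreaRect(w[m][:,:2].astype(np.float32)))
E
```

```text
[477.02436964 186.33887218 330.14693187] [-3.14089336e+00  5.88353681e-04  1.64534763e+00] 0.6011435146617539 6.95
tab 711 ((483.028564453125, 249.4949951171875), (19.42750358581543, 13.886187553405762), 4.648090839385986)
shelf 5997 ((555.6268310546875, 319.0765686035156), (325.40692138671875, 132.50540161132812), 9.015081405639648)
1433 ((477.3055725097656, 326.6627197265625), (129.3401641845703, 98.82115173339844), 4.463655471801758)
brush 317 ((454.96380615234375, -152.94003295898438), (80.36434173583984, 30.920625686645508), 85.14215087890625) 59.635025178553406
caddy 327 ((456.4450378417969, -159.60879516601562), (150.1752166748047, 100.97627258300781), 84.76953887939453)
```

View pics/w3.png

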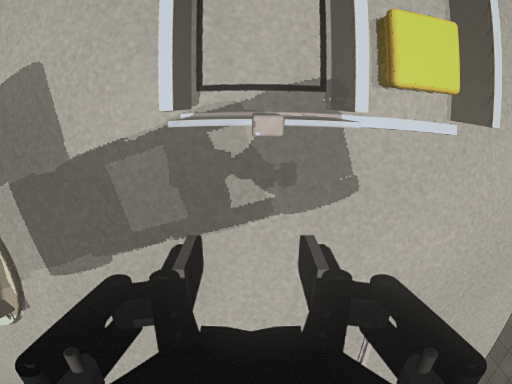

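The view shows the tab at (267,125), the outline in the bay around (262,45), and the denture box at (420,50). The tab and outline match the top-view positions to within 2.5 mm.

apply_moves --deltas '[{"claw":-0.2,"delta_pos":[3.1,0.5,0],"yaw":0},{"claw":-0.2,"delta_pos":[3.1,0.55,0],"yaw":0},{"claw":-0.2,"delta_pos":[0,0,2],"yaw":0},{"claw":-0.2,"delta_pos":[0,0,3],"yaw":0},{"claw":-0.2,"delta_pos":[0,0,2.2],"yaw":0},{"claw":1,"delta_pos":[0,0,0],"yaw":0},{"claw":1,"delta_pos":[0,0,0],"yaw":0},{"claw":1,"delta_pos":[0,0,0],"yaw":0}]' --grip_force 20

```text
clock: 8.05
eef_pos: [483.2, 249.4, 258.9]
tcp_rot: [3.141, 0.0, 1.646]
contact_force: [0.5, -3.8, -4.5]
opening: 0.231
grasp_force: 23.5
```

apply_moves --deltas '[{"claw":1,"delta_pos":[0,0,0],"yaw":0},{"claw":1,"delta_pos":[0,1.0,0],"yaw":0},{"claw":1,"delta_pos":[0,2.5,0],"yaw":0},{"claw":1,"delta_pos":[0,3.5,0],"yaw":0},{"claw":1,"delta_pos":[0,3.5,0],"yaw":0},{"claw":1,"delta_pos":[0,3,0],"yaw":0},{"claw":1,"delta_pos":[0,1.5,0],"yaw":0},{"claw":1,"delta_pos":[0,0,0],"yaw":0}]'

```text
clock: 9.05
eef_pos: [633.3, 260.9, 258.9]
tcp_rot: [3.14, 0.0, 1.646]
contact_force: [2.2, -5.3, 2.4]
opening: 0.23
grasp_force: 24.5
```

apply_moves --deltas '[{"claw":-0.2,"delta_pos":[0,0,0],"yaw":0},{"claw":-0.2,"delta_pos":[0,0,0],"yaw":0},{"claw":-0.2,"delta_pos":[0,0,-3],"yaw":0},{"claw":-0.2,"delta_pos":[0,0,-5],"yaw":0}]'

```text
clock: 9.55
eef_pos: [631.5, 261.3, 337.4]
tcp_rot: [-3.138, 0.001, 1.646]
contact_force: [-0.0, 0.2, 1.6]
opening: 0.597
grasp_force: 0.0
```

```bash
python3 - <<'E'
from plan import *
s=r.sense(); print(s["qpos"],s["eef_pos"]); p=s["eef_pos"]
plan(p,s["tcp_rot"][2],[450.3,-229.2,330],3.052,11,[0,.06,.16,.26,.36,.46,.56,.66,.76,.86,.95,1])
f=r.grab_frame("scene"); w=world(f); z=w[...,2]
q=w[(z>90)&(z<125)&(w[...,0]>560)&(w[...,0]<700)&(w[...,1]>220)&(w[...,1]<290)]; print("tab",len(q),np.median(q,0) if len(q) else 0)
E
```

```text
[3.90067704e-01 5.06051924e-01 1.55454439e+00 5.29247648e-04
 1.08475915e+00 3.14381107e-01] [631.46400408 261.32384593 337.43331981]
([-2.85, -1.31, 0.04], np.float64(-0.084))
([-4.55, -2.57, 0.07], np.float64(-0.141))
([-4.15, -3.18, 0.07], np.float64(-0.141))
([-3.66, -3.73, 0.07], np.float64(-0.141))
([-3.1, -4.21, 0.07], np.float64(-0.141))
([-2.48, -4.6, 0.07], np.float64(-0.141))
([-1.81, -4.9, 0.07], np.float64(-0.141))
([-1.11, -5.11, 0.07], np.float64(-0.141))
([-0.38, -5.22, 0.07], np.float64(-0.141))
([0.32, -4.7, 0.07], np.float64(-0.127))
([0.5, -2.57, 0.04], np.float64(-0.07))
tab 49 [640.26166678 256.84578471 108.49798844]
```

apply_moves --deltas '[{"claw":-0.2,"delta_pos":[-2.85,-1.3,0],"yaw":-0.084},{"claw":-0.2,"delta_pos":[-4.55,-2.57,0],"yaw":-0.141},{"claw":-0.2,"delta_pos":[-4.15,-3.18,0],"yaw":-0.141},{"claw":-0.2,"delta_pos":[-3.66,-3.73,0],"yaw":-0.141},{"claw":-0.2,"delta_pos":[-3.1,-4.2,0],"yaw":-0.141},{"claw":-0.2,"delta_pos":[-2.5,-4.6,0],"yaw":-0.141},{"claw":-0.2,"delta_pos":[-1.8,-4.9,0],"yaw":-0.141},{"claw":-0.2,"delta_pos":[-1.1,-5.1,0],"yaw":-0.141}]'

```text
clock: 10.6
eef_pos: [494.3, -112.4, 338.7]
tcp_rot: [3.141, 0.001, 2.722]
contact_force: [0.6, -0.6, 0.2]
opening: 0.602
grasp_force: 0.0
```

apply_moves --deltas '[{"claw":-0.2,"delta_pos":[-0.38,-5.2,0],"yaw":-0.141},{"claw":-0.2,"delta_pos":[0.3,-4.7,0],"yaw":-0.127},{"claw":-0.2,"delta_pos":[0.5,-2.57,0],"yaw":-0.07},{"claw":-0.2,"delta_pos":[0,0,0],"yaw":0},{"claw":-0.2,"delta_pos":[0,0,0],"yaw":0}]'

```text
clock: 11.22
eef_pos: [452.3, -228.6, 338.4]
tcp_rot: [3.141, 0.0, 3.054]
contact_force: [-0.4, 0.7, -0.0]
opening: 0.603
grasp_force: 0.0
```

```bash
python3 - <<'E'
from plan import *
s=r.sense(); print(s["qpos"],s["eef_pos"],s["tcp_rot"],s["clock"])
f=r.grab_frame("scene"); w=world(f); z=w[...,2]
q=w[(z>98)&(z<112)&(np.hypot(w[...,0]-450,w[...,1]+229)<55)]; print("bar",len(q),cv2.minAreaRect(q[:,:2].astype(np.float32)))
f=r.grab_frame("wrist"); w=wristworld(f,s); z=w[...,2]; cv2.imwrite("pics/w4.png",f["img"])
q=w[(z>98)&(z<112)&(np.hypot(w[...,0]-450,w[...,1]+229)<55)]; print("bar w",len(q),cv2.minAreaRect(q[:,:2].astype(np.float32)) if len(q)>5 else 0)
E
```

```text
[-4.71021371e-01  2.49404842e-01  1.94679578e+00  5.74125439e-04
  9.45160843e-01 -1.95407995e+00] [ 452.28979544 -228.55752731  338.41959698] [3.14124739e+00 3.88405932e-04 3.05351868e+00] 11.225
bar 33 ((454.3504638671875, -229.3124237060547), (9.509489059448242, 67.07030487060547), 85.6010513305664)
bar w 1231 ((449.32244873046875, -227.15643310546875), (9.773021697998047, 68.25065612792969), 84.56492614746094)
```

apply_moves --deltas '[{"claw":-0.2,"delta_pos":[0.2,0,3],"yaw":0},{"claw":-0.2,"delta_pos":[0,0,3],"yaw":0},{"claw":-0.2,"delta_pos":[0,0,1.8],"yaw":0},{"claw":0.4,"delta_pos":[0,0,0],"yaw":0},{"claw":0.7,"delta_pos":[0,0,0],"yaw":0},{"claw":1,"delta_pos":[0,0,0],"yaw":0},{"claw":1,"delta_pos":[0,0,0],"yaw":0},{"claw":1,"delta_pos":[0,0,0],"yaw":0}]' --grip_force 20

```text
clock: 12.32
eef_pos: [450.6, -229.2, 261.0]
tcp_rot: [-3.141, 0.002, 3.055]
contact_force: [0.5, 0.6, 4.6]
opening: 0.108
grasp_force: 20.1
```

```bash
cat > drive.py <<'E'
from plan import *
def drive(p,yaw,n,v=40):
    """rows that lead the bar (held at TCP p, tool yaw = heading+pi/2) along a cubic onto the bay axis, then straight"""
    from scipy.interpolate import CubicHermiteSpline as C
    h=yaw-np.pi/2; M=np.array([475.2,362.]); hm=1.647; u=np.array([np.cos(hm),np.sin(hm)])
    R0=np.array(p[:2])+20*np.array([np.cos(h),np.sin(h)])
    y1=140; tx=lambda y:M[0]-50*u[0]+(y-(M[1]-50*u[1]))*u[0]/u[1]
    c=C([R0[1],y1],[R0[0],tx(y1)],[1/np.tan(h),u[0]/u[1]])
    def pose(y):
        x,sl=(c(y),c(y,1)) if y<y1 else (tx(y),u[0]/u[1])
        a=np.arctan2(1,sl); return np.array([x-20*np.cos(a),y-20*np.sin(a),p[2]]),a+np.pi/2
    ys=np.minimum(R0[1]+np.concatenate([[0],np.cumsum(np.minimum(v,10*np.arange(1,n+1)))]),M[1]-50*u[1])
    P=[pose(y) for y in ys]; print([np.round([*q[:2],a],3).tolist() for q,a in P][::4]); path(P)
E
python3 - <<'E'
from drive import *
s=r.sense(); print(s["eef_pos"],s["tcp_rot"],s["opening"],s["contact_force"],s["clock"])
drive(s["eef_pos"],s["tcp_rot"][2]%6.2832,24,25)
E
```

```text
[ 450.58531674 -229.20947022  261.03975581] [-3.14105405e+00  1.53126172e-03  3.05464449e+00] 0.10813573873612231 [0.51273546 0.55011823 4.62761394] 12.325
[[450.585, -229.209, 3.055], [459.604, -149.019, 2.978], [477.001, -49.016, 2.977], [491.238, 50.751, 3.082], [491.328, 150.773, 3.218], [483.692, 250.773, 3.218], [480.529, 292.203, 3.218]]
([0.02, 1.0, 0.0], np.float64(0.013))
([0.02, 2.01, 0.0], np.float64(0.023))
([0.02, 2.52, 0.0], np.float64(0.023))
([0.01, 2.53, 0.0], np.float64(0.017))
([0.01, 2.54, 0.0], np.float64(0.01))
([0.0, 2.54, 0.0], np.float64(0.003))
([-0.0, 2.54, 0.0], np.float64(-0.003))
([-0.01, 2.54, 0.0], np.float64(-0.01))
([-0.01, 2.53, 0.0], np.float64(-0.016))
([-0.02, 2.52, 0.0], np.float64(-0.023))
([-0.02, 2.52, 0.0], np.float64(-0.029))
([-0.03, 2.51, 0.0], np.float64(-0.036))
([-0.03, 2.5, 0.0], np.float64(-0.043))
([-0.04, 2.5, 0.0], np.float64(-0.05))
([-0.02, 2.51, 0.0], np.float64(-0.043))
([-0.0, 2.51, 0.0], np.float64(0.0))
([-0.0, 2.51, 0.0], np.float64(0.0))
([0.0, 2.51, 0.0], np.float64(0.0))
([-0.0, 2.51, 0.0], np.float64(0.0))
([-0.0, 2.51, 0.0], np.float64(0.0))
([-0.0, 2.51, 0.0], np.float64(0.0))
([0.0, 1.65, 0.0], np.float64(0.0))
([0.0, 0.0, 0.0], np.float64(0.0))
([0.0, 0.0, 0.0], np.float64(0.0))
```

apply_moves --deltas '[{"claw":1,"delta_pos":[0,0.5,0],"yaw":0.006},{"claw":1,"delta_pos":[0,1.0,0],"yaw":0.012},{"claw":1,"delta_pos":[0,1.5,0],"yaw":0.015},{"claw":1,"delta_pos":[0,1.5,0],"yaw":0.014},{"claw":1,"delta_pos":[0,1.5,0],"yaw":0.012},{"claw":1,"delta_pos":[0,1.5,0],"yaw":0.01},{"claw":1,"delta_pos":[0,1.5,0],"yaw":0.007},{"claw":1,"delta_pos":[0,1.5,0],"yaw":0.005}]'

```text
clock: 13.32
eef_pos: [463.9, -124.7, 260.9]
tcp_rot: [-3.141, 0.0, 2.974]
contact_force: [-1.7, -2.3, 9.3]
opening: 0.106
grasp_force: 20.5
```

```bash
cat > look.py <<'E'
from plan import *
def caddy(c0):
    f=r.grab_frame("top"); w=world(f); z=w[...,2]; im=f["img"].astype(int)
    m=(z>50)&(z<72)&(np.hypot(w[...,0]-c0[0],w[...,1]-c0[1])<110)&(im[...,2]-im[...,0]<50); print("caddy rim",m.sum(),cv2.minAreaRect(w[m][:,:2].astype(np.float32)))
E
python3 - <<'E'
from drive import *; from look import caddy
s=r.sense(); print(s["eef_pos"],s["tcp_rot"],s["opening"],s["contact_force"],s["wrist_torque"],s["clock"])
caddy(s["eef_pos"][:2]+[8,70])
drive(s["eef_pos"],s["tcp_rot"][2]%6.2832,16,25)
E
```

```text
[ 463.85636408 -124.66550873  260.93239832] [-3.14091993e+00  2.26738356e-04  2.97353574e+00] 0.106095477107847 [-1.7392706  -2.26531212  9.3038484 ] [-0.36994402  0.44742769 -0.00517416] 13.325
caddy rim 249 ((478.16741943359375, -36.80914306640625), (109.4123764038086, 100.22685241699219), 80.51524353027344)
[[463.856, -124.666, 2.974], [477.744, -44.689, 2.981], [491.576, 55.081, 3.088], [490.996, 155.111, 3.218], [483.361, 255.111, 3.218]]
([0.0, 1.01, 0.0], np.float64(0.003))
([0.0, 2.03, 0.0], np.float64(0.002))
([-0.0, 2.54, 0.0], np.float64(-0.003))
([-0.01, 2.53, 0.0], np.float64(-0.01))
([-0.01, 2.53, 0.0], np.float64(-0.016))
([-0.02, 2.52, 0.0], np.float64(-0.023))
([-0.02, 2.51, 0.0], np.float64(-0.03))
([-0.03, 2.51, 0.0], np.float64(-0.037))
([-0.03, 2.5, 0.0], np.float64(-0.044))
([-0.04, 2.5, 0.0], np.float64(-0.051))
([-0.01, 2.51, 0.0], np.float64(-0.034))
([-0.0, 2.51, 0.0], np.float64(0.0))
([-0.0, 2.51, 0.0], np.float64(0.0))
([-0.0, 2.51, 0.0], np.float64(0.0))
([-0.0, 2.51, 0.0], np.float64(0.0))
([0.0, 2.51, 0.0], np.float64(0.0))
```

apply_moves --deltas '[{"claw":1,"delta_pos":[0,1.0,-0.05],"yaw":0.003},{"claw":1,"delta_pos":[0,2.0,0],"yaw":0.002},{"claw":1,"delta_pos":[0,2.5,0],"yaw":-0.003},{"claw":1,"delta_pos":[0,2.5,0],"yaw":-0.01},{"claw":1,"delta_pos":[0,2.5,0],"yaw":-0.017},{"claw":1,"delta_pos":[0,2.0,0],"yaw":-0.019},{"claw":1,"delta_pos":[0,1,0],"yaw":-0.011},{"claw":1,"delta_pos":[0,0,0],"yaw":0}]'

```text
clock: 14.38
eef_pos: [485.9, 8.7, 261.1]
tcp_rot: [3.141, 0.001, 3.03]
contact_force: [1.7, 0.4, 3.6]
opening: 0.105
grasp_force: 20.2
```

```bash
python3 - <<'E'
from drive import *; from look import caddy
s=r.sense(); print(s["eef_pos"],s["tcp_rot"],s["opening"],s["contact_force"],s["wrist_torque"],s["clock"])
caddy(s["eef_pos"][:2]+[8,70])
drive(s["eef_pos"],s["tcp_rot"][2]%6.2832,16,25)
E
```

```text
[485.87611657   8.72175973 261.07885536] [3.14136175e+00 1.06719971e-03 3.02953802e+00] 0.10487758274042104 [1.71569312 0.41867352 3.61762044] [ 0.00633992 -0.32836147 -0.06391389] 14.375
caddy rim 65 ((494.7202453613281, 72.84304809570312), (46.14643096923828, 18.149078369140625), 87.57918548583984)
[[485.876, 8.722, 3.03], [493.341, 88.596, 3.143], [488.435, 188.654, 3.218], [480.8, 288.654, 3.218], [480.529, 292.203, 3.218]]
([-0.01, 1.01, 0.0], np.float64(-0.008))
([-0.02, 2.01, 0.0], np.float64(-0.021))
([-0.03, 2.51, 0.0], np.float64(-0.036))
([-0.04, 2.5, 0.0], np.float64(-0.048))
([-0.05, 2.5, 0.0], np.float64(-0.058))
([0.0, 2.51, 0.0], np.float64(-0.017))
([0.0, 2.51, 0.0], np.float64(0.0))
([-0.0, 2.51, 0.0], np.float64(0.0))
([-0.0, 2.51, 0.0], np.float64(0.0))
([-0.0, 2.51, 0.0], np.float64(0.0))
([-0.0, 2.51, 0.0], np.float64(0.0))
([0.0, 2.51, 0.0], np.float64(0.0))
([-0.0, 0.36, 0.0], np.float64(0.0))
([0.0, 0.0, 0.0], np.float64(0.0))
([0.0, 0.0, 0.0], np.float64(0.0))
([0.0, 0.0, 0.0], np.float64(0.0))
```

apply_moves --deltas '[{"claw":1,"delta_pos":[0,1.0,0],"yaw":-0.008},{"claw":1,"delta_pos":[-0.02,2.0,0],"yaw":-0.021},{"claw":1,"delta_pos":[-0.03,2.5,0],"yaw":-0.036},{"claw":1,"delta_pos":[-0.04,2.5,0],"yaw":-0.048},{"claw":1,"delta_pos":[-0.05,2.5,0],"yaw":-0.058},{"claw":1,"delta_pos":[0,1.5,0],"yaw":-0.017},{"claw":1,"delta_pos":[0,0.5,0],"yaw":0},{"claw":1,"delta_pos":[0,0,0],"yaw":0}]'

```text
clock: 15.42
eef_pos: [492.3, 133.1, 261.0]
tcp_rot: [3.141, 0.001, -3.067]
contact_force: [2.1, 0.6, 5.7]
opening: 0.111
grasp_force: 20.4
```

```bash
python3 - <<'E'
from drive import *
s=r.sense(); print(s["eef_pos"],s["tcp_rot"],s["opening"],s["contact_force"],s["wrist_torque"],s["clock"])
drive(s["eef_pos"],s["tcp_rot"][2]%6.2832,10,25)
f=r.grab_frame("scene"); im=f["img"]; cv2.imwrite("pics/s5.png",cv2.resize(im[140:260,200:420],(800,436),interpolation=cv2.INTER_CUBIC))
w=world(f); z=w[...,2]
q=w[(z>58)&(z<70)&(abs(w[...,0]-490)<75)&(w[...,1]>90)&(w[...,1]<245)]; print("rim",len(q),cv2.minAreaRect(q[:,:2].astype(np.float32)))
E
```

```text
[492.27802816 133.12509241 261.00526247] [ 3.14132236e+00  5.08191231e-04 -3.06713562e+00] 0.11050648219457164 [2.11220382 0.63251617 5.73559906] [ 0.12670746 -0.45225323 -0.04105867] 15.425Traceback (most recent call last):
  File "<stdin>", line 3, in <module>
  File "drive.py", line 8, in drive
    c=C([R0[1],y1],[R0[0],tx(y1)],[1/np.tan(h),u[0]/u[1]])
    x, dx, y, axis, dydx = prepare_input(x, y, axis, dydx)
                           ~~~~~~~~~~~~~^^^^^^^^^^^^^^^^^^
    raise ValueError("`x` must be strictly increasing sequence.")
ValueError: `x` must be strictly increasing sequence.
```

```bash
python3 - <<'E'
from plan import *
plan([492.3,133.1,261],3.216,[480.5,292.2,261],3.218,7)
f=r.grab_frame("scene"); im=f["img"]; cv2.imwrite("pics/s5.png",cv2.resize(im[140:260,200:420],(800,436),interpolation=cv2.INTER_CUBIC))
w=world(f); z=w[...,2]
q=w[(z>58)&(z<70)&(abs(w[...,0]-490)<75)&(w[...,1]>90)&(w[...,1]<245)]; print("rim",len(q),cv2.minAreaRect(q[:,:2].astype(np.float32)))
E
```

```text
([-0.0, 2.28, 0.0], np.float64(-0.0))
([-0.0, 2.28, 0.0], np.float64(-0.0))
([-0.0, 2.28, 0.0], np.float64(-0.0))
([-0.0, 2.28, 0.0], np.float64(-0.0))
([-0.0, 2.28, 0.0], np.float64(-0.0))
([-0.0, 2.28, 0.0], np.float64(-0.0))
([-0.0, 2.28, 0.0], np.float64(-0.0))
rim 210 ((487.3988952636719, 186.59266662597656), (107.80525207519531, 119.49276733398438), 1.8612698316574097)
```

View pics/s5.png

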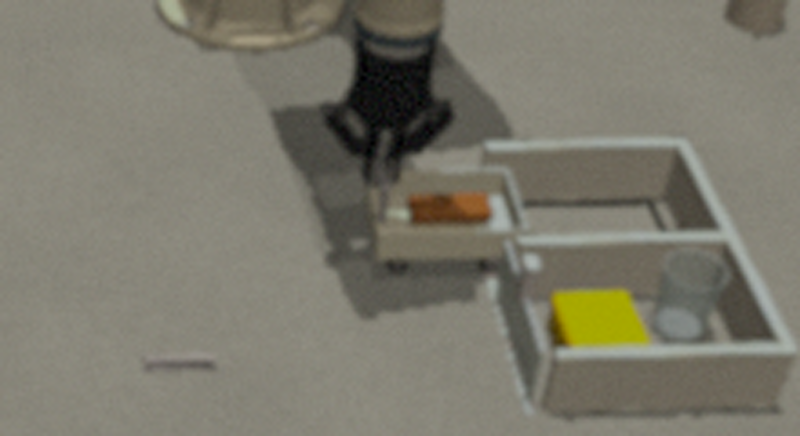

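The crop shows the caddy at (445,215) with the brush in it, lined up with the empty bay; the door covers the other bay. Driving in.

apply_moves --deltas '[{"claw":1,"delta_pos":[0,1.0,0],"yaw":0},{"claw":1,"delta_pos":[0,2.0,0],"yaw":0},{"claw":1,"delta_pos":[0,2.5,0],"yaw":0},{"claw":1,"delta_pos":[0,2.5,0],"yaw":0},{"claw":1,"delta_pos":[0,2.5,0],"yaw":0},{"claw":1,"delta_pos":[0,2.5,0],"yaw":0},{"claw":1,"delta_pos":[0,2.0,0],"yaw":0},{"claw":1,"delta_pos":[0,0.9,0],"yaw":0}]'

```text
clock: 16.48
eef_pos: [480.0, 291.7, 261.0]
tcp_rot: [-3.141, -0.001, -3.067]
contact_force: [0.7, -2.0, 7.6]
opening: 0.1
grasp_force: 20.6
```

apply_moves --deltas '[{"claw":1,"delta_pos":[0,0,0],"yaw":0},{"claw":1,"delta_pos":[0,0,0],"yaw":0},{"claw":1,"delta_pos":[0,0,0],"yaw":0}]'

```text
clock: 16.85
eef_pos: [480.1, 291.0, 261.0]
tcp_rot: [-3.141, -0.001, -3.068]
contact_force: [1.6, 0.4, 6.5]
opening: 0.103
grasp_force: 20.5
```

```bash
python3 - <<'E'
from plan import *
s=r.sense(); print(s["eef_pos"],s["tcp_rot"],s["contact_force"],s["clock"])
f=r.grab_frame("wrist"); w=wristworld(f,s); z=w[...,2]; cv2.imwrite("pics/w6.png",f["img"])
f=r.grab_frame("scene"); w=world(f); z=w[...,2]
q=w[(z>57)&(z<68)&(abs(w[...,0]-475)<62)&(w[...,1]>278)&(w[...,1]<445)]; print("rim",len(q),cv2.minAreaRect(q[:,:2].astype(np.float32)))
E
```

```text
[480.13937632 291.02096025 260.99015476] [-3.14147655e+00 -5.60201348e-04 -3.06778774e+00] [1.55850705 0.44531549 6.54956449] 16.85
rim 308 ((473.8406982421875, 359.4432373046875), (108.80900573730469, 152.5288848876953), 4.278167724609375)
```

apply_moves --deltas '[{"claw":0.5,"delta_pos":[0,0,0],"yaw":0},{"claw":0.2,"delta_pos":[0,0,0],"yaw":0},{"claw":0.2,"delta_pos":[0,0,0],"yaw":0},{"claw":0.2,"delta_pos":[0,0,0],"yaw":0},{"claw":0.2,"delta_pos":[0,0,-1.5],"yaw":0},{"claw":0.2,"delta_pos":[0,0,-3],"yaw":0},{"claw":-0.2,"delta_pos":[0,0,-3],"yaw":0},{"claw":-0.2,"delta_pos":[0,0,0],"yaw":0}]'

```text
clock: 17.95
eef_pos: [481.1, 292.0, 339.2]
tcp_rot: [3.139, 0.005, -3.066]
contact_force: [0.4, 0.3, -0.4]
opening: 0.6
grasp_force: 0.0
```

```bash
python3 - <<'E'
from plan import *
s=r.sense(); print(s["eef_pos"],s["tcp_rot"],s["clock"])
plan(s["eef_pos"],s["tcp_rot"][2]%6.2832,[633.3,260.5,s["eef_pos"][2]],1.646,9)
E
```

```text
[481.05655019 291.96212464 339.21319556] [ 3.13913727  0.00484937 -3.06635849] 17.95
([-1.66, -0.48, -0.0], np.float64(0.175))
([-1.72, -0.18, -0.0], np.float64(0.175))
([-1.72, 0.12, 0.0], np.float64(0.175))
([-1.68, 0.42, 0.0], np.float64(0.175))
([-1.58, 0.7, 0.0], np.float64(0.175))
([-1.43, 0.97, 0.0], np.float64(0.175))
([-1.24, 1.2, 0.0], np.float64(0.175))
([-1.01, 1.4, 0.0], np.float64(0.175))
([-0.76, 1.55, 0.0], np.float64(0.175))
```

apply_moves --deltas '[{"claw":-0.2,"delta_pos":[-1.66,-0.48,0],"yaw":0.175},{"claw":-0.2,"delta_pos":[-1.72,-0.18,0],"yaw":0.175},{"claw":-0.2,"delta_pos":[-1.72,0.12,0],"yaw":0.175},{"claw":-0.2,"delta_pos":[-1.68,0.42,0],"yaw":0.175},{"claw":-0.2,"delta_pos":[-1.58,0.7,0],"yaw":0.175},{"claw":-0.2,"delta_pos":[-1.43,0.97,0],"yaw":0.175},{"claw":-0.2,"delta_pos":[-1.24,1.2,0],"yaw":0.175},{"claw":-0.2,"delta_pos":[-1.0,1.4,0],"yaw":0.175}]'

```text
clock: 18.95
eef_pos: [615.8, 263.2, 335.4]
tcp_rot: [-3.141, 0.0, 1.811]
contact_force: [-0.4, -0.4, -0.3]
opening: 0.601
grasp_force: 0.0
```

apply_moves --deltas '[{"claw":-0.2,"delta_pos":[-0.76,1.55,0],"yaw":0.175},{"claw":-0.2,"delta_pos":[0,0,0],"yaw":0},{"claw":-0.2,"delta_pos":[0,0,0],"yaw":0}]'

```text
clock: 19.32
eef_pos: [631.7, 259.8, 335.4]
tcp_rot: [-3.14, 0.0, 1.646]
contact_force: [0.1, -0.2, 0.2]
opening: 0.6
grasp_force: 0.0
```

```bash
python3 - <<'E'
from plan import *
s=r.sense(); print(s["eef_pos"],s["tcp_rot"],s["clock"])
f=r.grab_frame("scene"); w=world(f); z=w[...,2]
q=w[(z>57)&(z<68)&(abs(w[...,0]-475)<62)&(w[...,1]>278)&(w[...,1]<445)]; print("rim",len(q),cv2.minAreaRect(q[:,:2].astype(np.float32)))
f=r.grab_frame("wrist"); w=wristworld(f,s); z=w[...,2]; cv2.imwrite("pics/w7.png",f["img"])
q=w[(z>57)&(z<68)&(abs(w[...,0]-475)<60)&(w[...,1]>275)&(w[...,1]<445)]; print("rim w",len(q),cv2.minAreaRect(q[:,:2].astype(np.float32)))
q=w[(z>95)&(z<125)&(np.hypot(w[...,0]-634,w[...,1]-261)<30)]; print("tab",len(q),cv2.minAreaRect(q[:,:2].astype(np.float32)) if len(q)>5 else 0)
E
```

```text
[631.69470086 259.79800646 335.41504964] [-3.14034033e+00  2.40459656e-04  1.64554193e+00] 19.325
rim 231 ((473.28497314453125, 359.10479736328125), (107.29692077636719, 150.47972106933594), 3.9940202236175537)
rim w 5169 ((473.80419921875, 361.7572937011719), (102.07318115234375, 150.26495361328125), 4.080263137817383)
tab 778 ((633.681884765625, 261.2967529296875), (20.114004135131836, 14.1838960647583), 3.524832248687744)
```

View pics/w7.png

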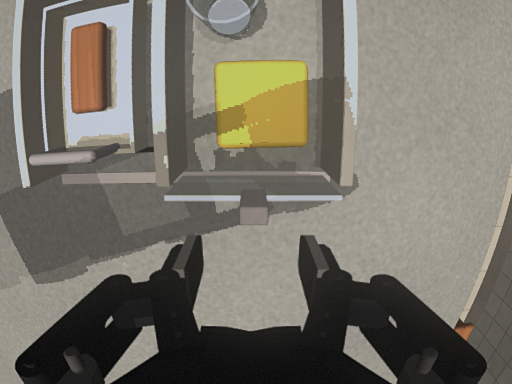

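The wrist view shows the caddy in the bay at (100,80) with the brush in it, and the door tab at (254,207), directly under the gripper line. Gripping the tab and closing the door.

apply_moves --deltas '[{"claw":-0.2,"delta_pos":[0,0.2,2],"yaw":0},{"claw":-0.2,"delta_pos":[0,0,3],"yaw":0},{"claw":-0.2,"delta_pos":[0,0,2.6],"yaw":0},{"claw":1,"delta_pos":[0,0,0],"yaw":0},{"claw":1,"delta_pos":[0,0,0],"yaw":0},{"claw":1,"delta_pos":[0,0,0],"yaw":0},{"claw":1,"delta_pos":[0,0,0],"yaw":0}]'

```text
clock: 20.3
eef_pos: [634.2, 259.9, 259.7]
tcp_rot: [-3.141, -0.0, 1.642]
contact_force: [0.3, 1.9, -12.0]
opening: 0.233
grasp_force: 23.6
```

apply_moves --deltas '[{"claw":1,"delta_pos":[0,-1,0],"yaw":0},{"claw":1,"delta_pos":[0,-2.5,0],"yaw":0},{"claw":1,"delta_pos":[0,-3,0],"yaw":0},{"claw":1,"delta_pos":[0,-3,0],"yaw":0},{"claw":1,"delta_pos":[0,-3,0],"yaw":0},{"claw":1,"delta_pos":[0,-2,0],"yaw":0},{"claw":1,"delta_pos":[0,-0.5,0],"yaw":0},{"claw":1,"delta_pos":[0,0,0],"yaw":0}]'

```text
clock: 21.3
eef_pos: [484.2, 248.8, 259.6]
tcp_rot: [-3.14, 0.001, 1.642]
contact_force: [-0.5, -4.8, -16.1]
opening: 0.228
grasp_force: 23.2
```

apply_moves --deltas '[{"claw":0.2,"delta_pos":[0,0,0],"yaw":0},{"claw":0.0,"delta_pos":[0,0,0],"yaw":0},{"claw":0.0,"delta_pos":[0,0,0],"yaw":0},{"claw":0.0,"delta_pos":[0,0,-2],"yaw":0},{"claw":0.0,"delta_pos":[0,0,-5],"yaw":0},{"claw":0.0,"delta_pos":[-5,0,-3],"yaw":0},{"claw":0.0,"delta_pos":[-5,0,0],"yaw":0},{"claw":0.0,"delta_pos":[0,0,0],"yaw":0}]'

```text
clock: 22.3
eef_pos: [492.1, 147.2, 360.8]
tcp_rot: [3.14, 0.0, 1.639]
contact_force: [-0.2, -0.9, -0.2]
opening: 0.498
grasp_force: 0.0
```

```bash
python3 - <<'E'
from plan import *
s=r.sense(); print(s["eef_pos"],s["clock"])
f=r.grab_frame("wrist"); w=wristworld(f,s); z=w[...,2]; im=f["img"].astype(int); cv2.imwrite("pics/w8.png",f["img"])
R=lambda m:(m.sum(),cv2.minAreaRect(w[m][:,:2].astype(np.float32)) if m.sum()>5 else 0)
near=(abs(w[...,0]-475)<60)&(w[...,1]>275)&(w[...,1]<445)
print("rim",R((z>57)&(z<68)&near)); red=near&(z>45)&(z<66)&(im[...,2]-im[...,0]>45); print("brush",R(red),np.median(z[red]))
print("tab",R((z>100)&(z<125)&(np.hypot(w[...,0]-484,w[...,1]-249)<30)))
E
```

```text
[492.1398742  147.2212065  360.82690021] 22.3
rim (np.int64(1008), ((477.9978332519531, 305.183349609375), (100.43500518798828, 38.05153274536133), 4.148560523986816))
brush (np.int64(0), 0) nan
tab (np.int64(552), ((484.11944580078125, 248.7922821044922), (19.97652816772461, 13.867145538330078), 3.4232397079467773))
  return _methods._mean(a, axis=axis, dtype=dtype,
  ret = ret.dtype.type(ret / rcount)
```

View pics/w8.png

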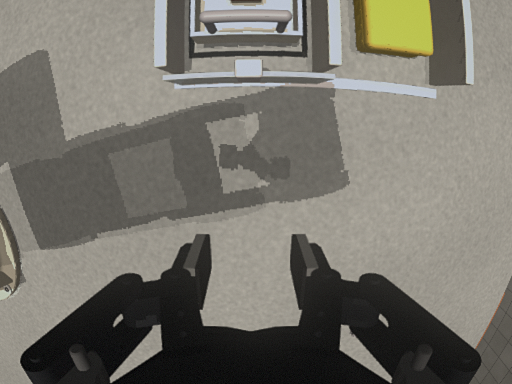

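The view shows the door shut with its tab at (248,68), and the caddy squarely inside the outline behind it. One numeric check of the brush and bystanders from above before handing in.

```bash
python3 - <<'E'
from plan import *
for n in("top","scene"):
    f=r.grab_frame(n); w=world(f); z=w[...,2]; im=f["img"].astype(int)
    R=lambda m:(m.sum(),cv2.minAreaRect(w[m][:,:2].astype(np.float32)) if m.sum()>5 else 0)
    near=(abs(w[...,0]-475)<62)&(w[...,1]>275)&(w[...,1]<445); red=im[...,2]-im[...,0]
    print(n,"rim",R((z>57)&(z<69)&near&(red<40))); m=near&(z>45)&(z<72)&(red>35); print("brush",R(m),np.median(z[m]) if m.any() else 0)
    print("clip",R((z>6)&(z<30)&(np.hypot(w[...,0]-665,w[...,1]+61)<60)),"tube",R((z>90)&(np.hypot(w[...,0]-670,w[...,1]+281)<60)))
E
```

```text
top rim (np.int64(187), ((474.1397705078125, 359.84393310546875), (100.57840728759766, 151.4749755859375), 4.419296741485596))
brush (np.int64(31), ((469.4872131347656, 400.3296813964844), (28.72020149230957, 7.966457843780518), 3.2944729328155518)) 60.115715772830754
clip (np.int64(81), ((678.79150390625, -68.15381622314453), (51.96245574951172, 79.6861572265625), 9.436103820800781)) tube (np.int64(266), ((669.1517944335938, -282.0602111816406), (50.63290023803711, 49.35279083251953), 28.342693328857422))
scene rim (np.int64(202), ((473.5306396484375, 359.31768798828125), (106.8841323852539, 151.3499755859375), 4.86610221862793))
brush (np.int64(175), ((474.42547607421875, 365.6646728515625), (41.1182975769043, 83.38329315185547), 5.566852569580078)) 58.05158621173268
clip (np.int64(50), ((670.11865234375, -62.30427932739258), (11.3767671585083, 62.52850341796875), 2.6765081882476807)) tube (np.int64(148), ((672.508544921875, -281.3206787109375), (49.136959075927734, 49.06818389892578), 2.210566520690918))
```

All in place.

```bash
python3 -c "
from rig import r
print(r.sign_off())"
```

```text
the job is handed in; nothing more can be done
None
```

I handed the job in at about 22 s on the robot's clock, with no verdict returned: the brush is flat in the caddy's tray, the caddy is within about 3 mm of the mark and pointing into the bay, and the door is shut to about 1 mm; I never measured the castor angles directly.

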